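Close the sample tub and hold its board out over the light panel

ROBOT

A 6-joint arm with a two-finger parallel gripper is mounted at the origin on the work surface. World frame = base frame: x ahead of the robot, y to its left, z up, the work surface at z = 0. Lengths are in m, angles in degrees, forces in N, time in s.
With the tool pointing down it reaches from about 0.35 to 0.875 m from the base axis. Payload 4.2 kg.
Tool frame: the origin (TCP) lies on the front face of the gripper's body, between the roots of the fingers; the fingertips stand finger_overhang ahead of it and the grasp point (between the pads) lies 51 mm ahead of it (finger_overhang is the distance from the TCP to the fingertips, in m); z points along the fingers, y is the line along which they close (so a half turn about z gives the same grasp; the last joint's range is limited). The gripper opens to 87 mm and grips with 3 to 60 N. Pads are 19 mm wide; open, the fingers measure 117 mm over their backs; the gripper's body (75 mm by 190 mm) begins 51 mm behind the grasp point.
Start: joints at [-61.96, 22.042, 0.453, 0, -68.411, -14.817], TCP at [0.143, -0.608, 0.292] pointing down, gripper open.
Joint ranges: [-179.83, 179.83], [-69.29, 118.12], [-61.27, 80.66], [-181.25, 117.63], [-171.15, -9.14], [-177.46, 177.46]. Speed limits (degrees/s): [159.86, 159.86, 180, 180, 180, 180].

INTERFACE

Orientations are given as a 3x3 rotation matrix whose columns are the frame's x, y, z axes.
In Python, from station import sense, capture, camera_model, finish_job, finger_overhang gives the robot as it stands. The module is installed in compiled form; this text tells all that it offers.
- The arm moves only by the tool jog_arm, never from a script. Its argument "rows" is a list that holds one entry, the list of rows, each a list of 4 numbers: the shift along the tool's x, y, z in m, then the turn about the tool's z in rad. A call has 1 to 20 rows; each row shifts and turns the commanded pose from where the row before left it, along the tool's axes as they then stand; what a row does not reach is not made up. A row lasts 1/8 s, in which the tool goes at most 62.5 mm and 10.7 degrees, less where a joint would pass 70% of its speed; a pose out of reach is approached as far as the arm can. A call is refused whole if a number of a shift passes 0.0625 or a number of a turn 0.188, either way. A call with a gripper value outside its range is refused whole. "claw" is the opening, from 0 (shut) to 1 (fully open), set as the call begins (left out, the last holds). The fingers move at their own pace and stop on an object; the grip force is fixed at half the most. Time passes only in rows, so rows that do not move let the fingers close. It gives the time, the measured TCP pose, the force, the opening and the grip force at its end, in the units of the state.
- sense(): the state, without advancing time (a new reading comes with each control period).
- capture(name): name is "scene" or "top" or "wrist"; returns the picture (384x512x3 uint8, red, green, blue); there is no depth.
- camera_model(name): a dict with "fovy" (degrees; the focal length in pixels is half the picture's height over the tangent of half this angle, whatever the lens; pixels are square), "cx", "cy" (the principal point, pixels), "k1" (the pictures are not rectified: a ray, as slopes to the right and down, at radius r is drawn at 1 + k1 r^2 times it, then the intrinsics apply), "eye" and "rotation" of the camera in the world. Camera axes: x right, y down, z forward; pixel columns grow to the right and rows downward; lengths in m; the calibration is good to about 2 mm. A picture is of the moment at which its call begins: read the wrist's pose just before it. camera_model takes no time and is no camera call; for the wrist camera it gives the pose at the moment of the call.
- finish_job(): hands the job in; it is judged then, once.
The state is a dict: "time_s": time; "joints": joint angles; "joint_velocities": joint speeds; "effort": joint torques, N m; "tcp_pos": TCP position; "ee_rot": TCP orientation; "wrist_force": force on the tool from outside, world axes, zero at the start; "moment": the same for the moment, N m; "gripper_width": opening from 0.0 (shut) to 1.0 (fully open); "gripper_force": force on a finger pad.
Only numpy, scipy, OpenCV 4.12 (cv2) and the standard library are available. Lean on these libraries where they do the work, as an engineer would, in place of code of your own. Each camera call takes 0.05 s, during which the arm holds its last target. There are 200 camera calls.

TASK

Put the knobbed lid on the sample tub and press it down firmly until it is seated level on the rim. Then slide the white board that carries the tub straight out along its riser, keeping it flat on the riser, until its outer end is level with the tip of the steel pointer beside the light panel. It would tip if left there, so finish while still holding the board flat in that position: do not let go, and leave the other things on the bench alone.

Things in the scene. Friction and masses are not known exactly. Their poses are not given: they have to be found in the camera images.
- riser: Fixed dark steel block, 240 long (its x) x 150 wide (its y), flat top 60 mm above the bench. Origin at the centre of its underside, on the bench; its +x axis points outward, the way the board is to slide, towards the light panel. The edge that the board slides over is 120 mm from the origin along +x.
- lightpanel: Fixed low light panel on the bench beyond the riser's outer edge, 180 x 160 mm, 18 mm high, its axes parallel to the riser's. A thin steel pointer post, 84 mm high, stands 90 mm from its middle line on the -y side, clear of the board's path. Origin on the bench, on the middle line, level in x with the pointer.
- mark (a point): Tip of the horizontal steel pointer (6 mm thick) on the post, 81 mm above the bench, pointing along the panel's +y to the board's path; the panel's axes. The board's outer end is to come level with it along x (x of board_end in this frame zero). The tip stays about 9 mm beside the board's long edge and above its top, so they do not touch.
- board: Loose white board, 280 (x) x 110 x 8 mm, flat on the riser, parallel to it within 0.06 rad, its +x end sticking out 20 to 40 mm. Origin: centre of its underside. Fixed on it: a round tub near the +x end, an upright grip plate near the -x end. About 0.5 kg; with the lid on it tips beyond about 115 mm of overhang unless held; a few newtons down at the grip plate hold it.
- board_end (a point): Middle of the top edge of the board's outer (+x) end; the board's axes.
- board_handle (a point): Centre of the upright grip plate: 12 mm thick (board's x), 60 mm wide (y), 42 mm tall, standing on the board's top, its middle 262 mm behind the outer end. This point is 21 mm above the board's top and 21 mm below the plate's top. Pinch it from above across its 12 mm thickness. The board's axes.
- tub_rim (a point): Centre of the mouth of the round grey tub, at rim height, 45 mm above the board's top and 50 mm behind the board's outer end. The tub measures 80 mm outside and 72 mm inside at the rim. Plastic, rigid, fixed on the board; the board's axes.
- lid_knob (a point): Middle of the knob of the loose grey lid (70 g), right way up on the bench. From below: plug 67 across, 8 high, chamfered; disc 86 across, 6 thick; round knob 24 across, 34 tall. This point: 17 mm below the knob's top, 17 above the disc, 31 above the plug's foot; seated, 23 above tub_rim. Any yaw, about 2.5 mm play all round; it does not snap: press with about 10 N.
- dish_cover: Bystander: loose flat grey disc, 94 mm across, 16 mm high, no knob; leave alone. Origin at the centre of its underside.
- wash_bottle: Bystander: white bottle with yellow cap, 68 mm across, 170 mm high; leave alone. Origin at the centre of its underside.
- mouse: Bystander: black computer mouse, 100 x 58 x 33 mm; leave alone. Origin at the centre of its underside.
- photo_scale: Bystander: flat black L-shaped photo scale, legs about 90 mm, 4 mm thick; leave alone. Origin at the corner of the L, on the bench.
- tweezers: Bystander: flat steel tweezers, 130 mm long, 6 mm high; leave alone. Origin at mid-length, underside.
- specimen_jar: Bystander: small amber jar, 54 mm across, 60 mm high; leave alone. Origin at the centre of its underside.
Mind the look-alikes: they are no part of the job. What is shaped like the part that bears lid_knob but purple or yellow is not meant.

How it is judged (in metres and radians):
On the way, in this order (a step that is already met when the one before it is completed fails the run):
1. the lid is pressed down (over 5 N) level on the tub's rim, before the board is slid (it has moved less than 30 mm) (horizontal distance between lid_knob and tub_rim below 0.006 m and z of lid_knob in the frame of tub_rim below 0.0255 m and angle between the z axis of lid_knob and the z axis of tub_rim, either way round below 0.04 rad and contact force between lid and board above 5 N and distance of board_end from where it was at the start of the episode below 0.03 m), for 0.2 s.
2. the board's outer end is level with the pointer, the lid still seated (horizontal distance between lid_knob and tub_rim below 0.006 m and z of lid_knob in the frame of tub_rim below 0.0255 m and angle between the z axis of lid_knob and the z axis of tub_rim, either way round below 0.04 rad and x of board_end in the frame of mark between -0.008 and 0.008 m and angle between board_end's own z axis and vertical below 0.035 rad and angle between the x axis of board_end and the x axis of riser, either way round below 0.12 rad), for 0.2 s.
At the end, for the whole second after the job is handed in: Lid seated level on the tub (6 mm of centre, 2.5 mm of depth, 0.04 rad); board end within 8 mm of the pointer along the slide; board at rest, level within 0.035 rad, straight within 0.12 rad, bearing on the riser, off the panel and pointer, and still held or pressed by the fingers (over 1 N) (all of step 2 and contact force between the fingers and board above 1 N and contact force between board and riser above 1 N and contact force between board and lightpanel below 0.5 N and linear speed of board below 0.01 m/s); the arm keeps its last pose, push and grip.
It fails at once if the board tips (over 0.12 rad) (angle between board_end's own z axis and vertical above 0.12 rad).
It fails at once if the board is lifted off instead of slid (its grip plate or outer end 15 mm up) (z of board_handle in the frame of riser above 0.104 m or z of board_end in the frame of riser above 0.083 m).
It fails at once if another thing on the bench is disturbed (moved over 40 mm) (distance of any of dish_cover, wash_bottle, mouse, photo_scale, tweezers, specimen_jar from where it was at the start of the episode above 0.04 m).
It also fails if it takes over 58 s, if anything falls off the work surface, if the arm or the gripper's body presses on something with over 40 N, if the wrist force passes 120 N, or if a joint passes its speed limit or range.

## Working session

There is one attempt and no reset: what is moved stays moved. The work goes in short steps, Python scripts to look and compute and a tool call to move; the robot and the scene stay as the last step left them, time stands still between calls to the robot, and variables do not carry over. Pictures are saved under pics/ and viewed, at most 10 in all, crops included, and the job is handed in when it is done.

Besides the shell and the picture viewer there is one more tool, called as name([rows], argument=value, ...), one row to a line, values as JSON. jog_arm: Moves the arm, as the interface text tells. Its arguments: {"type":"object","properties":{"rows":{"type":"array"},"claw":{"type":"number"}},"required":["rows"]}

```bash
mkdir -p pics; cat > h.py <<'E'
import numpy as np, cv2
from station import *
def K(m):
    f=192/np.tan(np.radians(m["fovy"])/2); return f,m["cx"],m["cy"],m["k1"]
def ray(m,u,v):
    f,cx,cy,k=K(m); d=np.array([(u-cx)/f,(v-cy)/f]); s=d.copy()
    for _ in range(30): s=d/(1+k*(s@s))
    return np.array(m["rotation"])@np.array([s[0],s[1],1])
def atz(m,u,v,z):
    r=ray(m,u,v); e=np.array(m["eye"]); return e+r*(z-e[2])/r[2]
def proj(m,p):
    f,cx,cy,k=K(m); c=np.array(m["rotation"]).T@(np.array(p)-np.array(m["eye"])); s=c[:2]/c[2]
    s=s*(1+k*(s@s)); return s*f+np.array([cx,cy])
def snap(name,fn):
    m=camera_model(name); im=capture(name); cv2.imwrite("pics/"+fn,im[:,:,::-1]); return m,im
E
python3 - <<'E'
from h import *
print(finger_overhang, sense())
a=[]
for n in("scene","top"):
    m,im=snap(n,n+"0.png"); a.append(im); print(n,m)
E
cd pics; python3 -c "
import cv2
for n in('scene','top'):
    cv2.imwrite(n+'0b.png',cv2.resize(cv2.imread(n+'0.png'),(800,600),interpolation=cv2.INTER_CUBIC))"
```

```text
0.0697 {'time_s': 0.0, 'joints': array([-6.19600625e+01,  2.20909927e+01,  3.79986546e-01, -2.95004486e-02,
       -6.84095882e+01, -1.48182459e+01]), 'joint_velocities': array([ 0.0379994 , -0.10090889, -0.05180538,  0.05753484, -0.00310999,
       -0.04350131]), 'effort': array([ 1.55636510e-03, -3.90668356e+01,  1.87402976e+01,  4.21980411e+00,
        1.09218748e-02, -1.99038946e-04]), 'tcp_pos': array([ 0.14289405, -0.60798928,  0.29115708]), 'ee_rot': array([[-9.73535791e-01, -2.28533897e-01, -5.66843201e-04],
       [-2.28534587e-01,  9.73533566e-01,  2.08272597e-03],
       [ 7.58674012e-05,  2.15715155e-03, -9.99997670e-01]]), 'wrist_force': array([-1.22114998,  0.03089325,  0.61193762]), 'moment': array([-0.00548407, -0.00779556, -0.04508832]), 'gripper_force': 0.0, 'gripper_width': 0.9982120524478695}
scene {'fovy': 49.077149269060406, 'cx': 258.4905819772581, 'cy': 192.79750119667492, 'k1': 0.021741724583966764, 'eye': array([ 1.25080891, -0.74805168,  0.91222482]), 'rotation': array([[ 0.69512387,  0.46738298, -0.54621969],
       [ 0.71863699, -0.43161645,  0.545223  ],
       [ 0.01907055, -0.7715312 , -0.6359056 ]])}
top {'fovy': 52.62825159203388, 'cx': 247.59240133684264, 'cy': 197.02635129675883, 'k1': -0.01729064411167749, 'eye': array([ 0.41214673, -0.05293449,  1.1614652 ]), 'rotation': array([[-0.0138607 , -0.99024298,  0.13866047],
       [-0.99989408,  0.01434223,  0.00247408],
       [-0.00443864, -0.13861149, -0.99033689]])}
```

View pics/top0b.png

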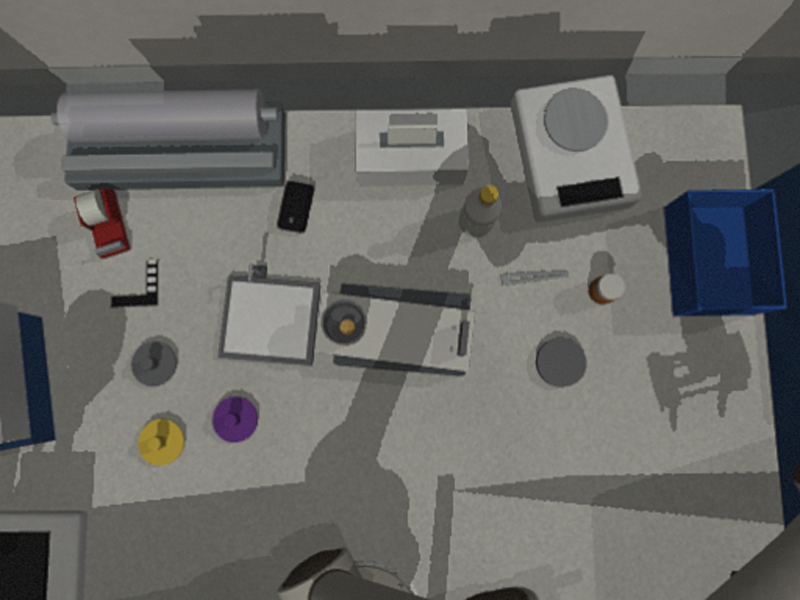

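View pics/scene0b.png

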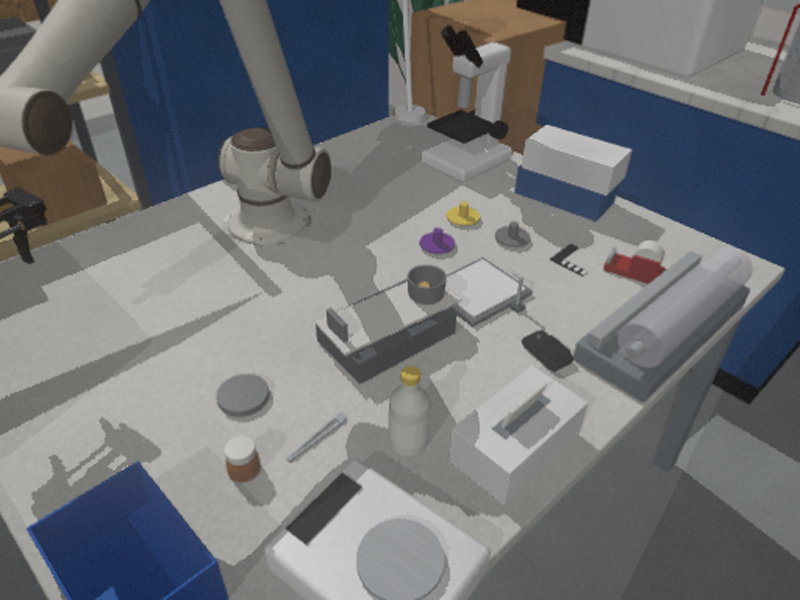

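The top view (800x600) shows three knobbed lids: grey at (154,361), purple at (235,418) and yellow at (161,440). There is also a knobless grey disc at (561,360). The grey knobbed lid fits the description; purple and yellow are ruled out, and the disc has no knob. The board lies at (330-470, 285-375) with the tub at (344,322). The panel is at (268,320), with the pointer near (262,265). I'll confirm the lid and measure in enlarged crops.

```bash
cd pics; python3 -c "
import cv2,numpy as np
t=cv2.imread('top0.png');s=cv2.imread('scene0.png')
r=lambda im,x,y,w,h,k:cv2.resize(im[y:y+h,x:x+w],(w*k,h*k),interpolation=cv2.INTER_CUBIC)
cv2.imwrite('c1.png',r(t,130,160,200,100,4))
cv2.imwrite('c2.png',np.hstack([r(t,75,205,50,50,8),r(s,300,125,50,50,8)]))
cv2.imwrite('c3.png',r(s,195,155,160,100,5))
"
```

```text
(no output)
```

View pics/c1.png

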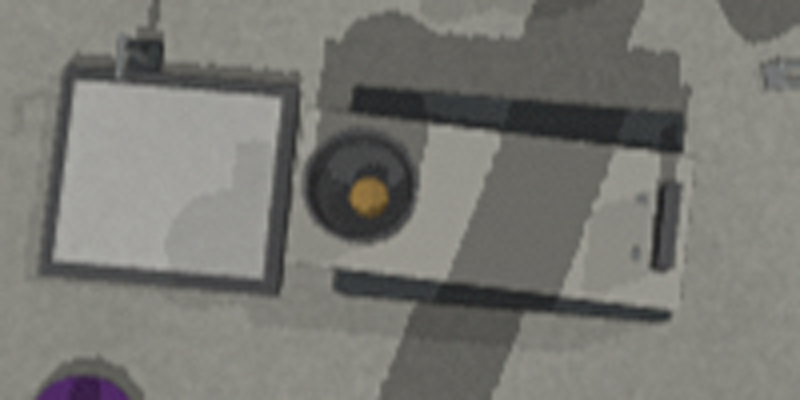

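View pics/c2.png

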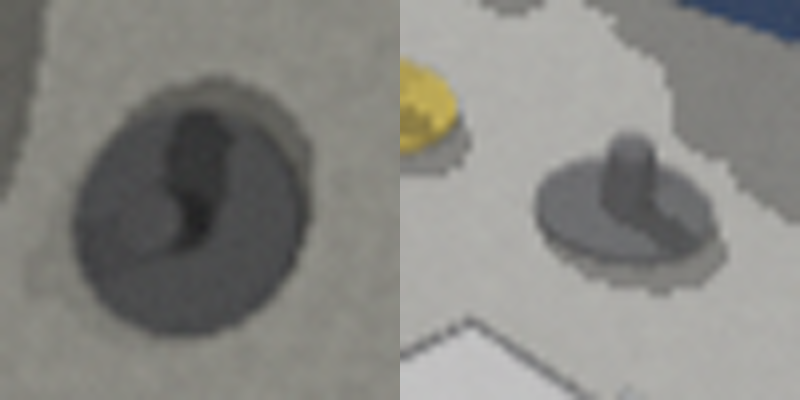

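View pics/c3.png

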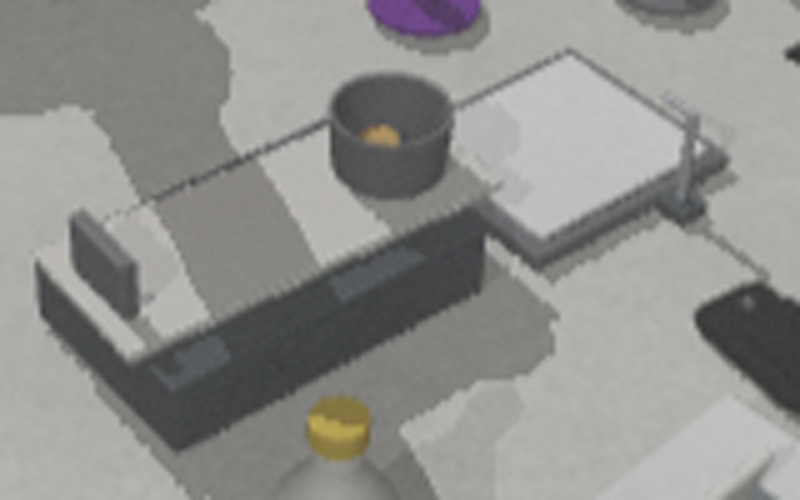

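The crops confirm the grey lid with its knob: disc centre at (191,221) in the 8x top crop, knob top at about (150,222). The tub rim centre is at (360,186) in the 4x crop, the grip plate at about (668,226), and the board's outer end runs from about (302,105) to (290,264). The pointer tip is at about (668,95) in the scene crop.

```bash
cat >> h.py <<'E'
def tri(m1,p1,m2,p2):
    e1,e2=np.array(m1["eye"]),np.array(m2["eye"]); a=ray(m1,*p1);b=ray(m2,*p2)
    s=np.linalg.lstsq(np.c_[a,-b],e2-e1,rcond=None)[0]; q1=e1+a*s[0];q2=e2+b*s[1]
    return (q1+q2)/2, np.linalg.norm(q1-q2)
E
python3 - <<'E'
from h import *
np.set_printoptions(precision=4,suppress=True)
T,S=camera_model("top"),camera_model("scene")
c1=lambda x,y:((x+.5)/4-.5+130,(y+.5)/4-.5+160)
l=lambda x,y:((x+.5)/8-.5+75,(y+.5)/8-.5+205)
ls=lambda x,y:((x+.5)/8-.5+300,(y+.5)/8-.5+125)
c3=lambda x,y:((x+.5)/5-.5+195,(y+.5)/5-.5+155)
print("lid disc T",atz(T,*l(191,221),.014),"disc edges",atz(T,*l(75,221),.014),atz(T,*l(308,221),.014))
print("knob T",atz(T,*l(150,222),.048),"S disc",atz(S,*ls(225,210),.014),"S knob",atz(S,*ls(231,140),.048))
print("rim T",atz(T,*c1(360,186),.113),atz(T,*c1(304,186),.113)-atz(T,*c1(417,186),.113),"S",atz(S,*c3(391,113),.113))
for n,p in dict(endU=(302,105),endL=(290,264),backL=(680,305),backU=(690,140),plU=(675,182),plL=(662,270)).items(): print(n,atz(T,*c1(*p),.110 if n[:2]=="pl" else .068))
print("S end near",atz(S,*c3(500,185),.068),"back near",atz(S,*c3(135,357),.068),"back far",atz(S,*c3(38,258),.068))
print("S plate",atz(S,*c3(78,213),.110),atz(S,*c3(136,270),.110))
print("riser bench near -x corner S",atz(S,*c3(180,450),0),"front near S top edge",atz(S,*c3(485,210),.06))
print("tip S",atz(S,*c3(668,95),.081),"post top S",atz(S,*c3(692,112),.084),"base S",atz(S,*c3(683,205),.018))
print("T tip",atz(T,*c1(123,75),.081),"T top",atz(T,*c1(123,38),.084))
for p in ((72,75),(298,80),(280,290),(42,272)): print("panel",atz(T,*c1(*p),.018))
E
```

```text
lid disc T [0.4741 0.3928 0.014 ] disc edges [0.4747 0.4361 0.014 ] [0.4736 0.3493 0.014 ]
knob T [0.4721 0.3944 0.048 ] S disc [0.4774 0.3936 0.014 ] S knob [0.471  0.3994 0.048 ]
rim T [0.5351 0.0261 0.113 ] [0.0011 0.0768 0.    ] S [0.5395 0.0236 0.113 ]
endU [0.5992 0.0707 0.068 ]
endL [0.4858 0.079  0.068 ]
backL [ 0.4531 -0.1946  0.068 ]
backU [ 0.5699 -0.2055  0.068 ]
plU [ 0.5351 -0.1884  0.11  ]
plL [ 0.4753 -0.1777  0.11  ]
S end near [0.5992 0.0642 0.068 ] back near [ 0.5615 -0.2064  0.068 ] back far [ 0.4559 -0.1938  0.068 ]
S plate [ 0.4797 -0.1792  0.11  ] [ 0.5416 -0.1868  0.11  ]
riser bench near -x corner S [ 0.5845 -0.1943  0.    ] front near S top edge [0.6033 0.0464 0.06  ]
tip S [0.6215 0.2034 0.081 ] post top S [0.6461 0.1969 0.084 ] base S [0.6577 0.1865 0.018 ]
T tip [0.6204 0.1962 0.081 ] T top [0.6465 0.196  0.084 ]
panel [0.6331 0.2491 0.018 ]
panel [0.6268 0.0794 0.018 ]
panel [0.4701 0.0924 0.018 ]
panel [0.4857 0.2681 0.018 ]
```

Both views agree to within a few mm: lid at (0.473, 0.395), rim at (0.537, 0.025), plate at (0.508, -0.183) and pointer tip at (0.621, 0.199). I'll start moving now, turning the tool to the board's yaw and passing over the board.

jog_arm([
  [[0,0,0,0.172],[0,0,0,0.172],[-0.029,0.0443,0,0],[-0.029,0.0443,0,0],[-0.029,0.0443,0,0],[-0.029,0.0443,0,0],[-0.029,0.0443,0,0],[-0.029,0.0443,0,0],[-0.029,0.0443,0,0],[-0.029,0.0443,0,0],[-0.029,0.0443,0,0],[-0.029,0.0443,0,0],[0,0,0,0],[0,0,0,0]],
], claw=1)

```text
time_s: 1.85
tcp_pos: [0.4808, -0.2008, 0.2918]
ee_rot: [[-0.994, 0.113, -0.001], [0.113, 0.994, 0.0], [0.001, 0.0, -1.0]]
wrist_force: [0.6, -0.4, 0.2]
gripper_width: 0.998
gripper_force: 0.0
```

```bash
python3 - <<'E'
from h import *
np.set_printoptions(precision=4,suppress=True)
m,im=snap("wrist","w1.png"); s=sense()
print(s["time_s"],s["tcp_pos"],s["ee_rot"],m)
cv2.imwrite("pics/w1b.png",cv2.resize(im[:,:,::-1],(800,600),interpolation=cv2.INTER_CUBIC))
E
```

```text
1.9 [ 0.4806 -0.2013  0.2919] [[-0.9935  0.1135 -0.001 ]
 [ 0.1135  0.9935  0.0002]
 [ 0.001   0.0001 -1.    ]] {'fovy': 68.23050043123384, 'cx': 258.4750586502503, 'cy': 186.58732882603698, 'k1': 0.014793095372669136, 'eye': array([ 0.4025, -0.191 ,  0.3841]), 'rotation': array([[ 0.1126,  0.9508,  0.2886],
       [ 0.9936, -0.1078, -0.0325],
       [ 0.0002,  0.2904, -0.9569]])}
```

View pics/w1b.png

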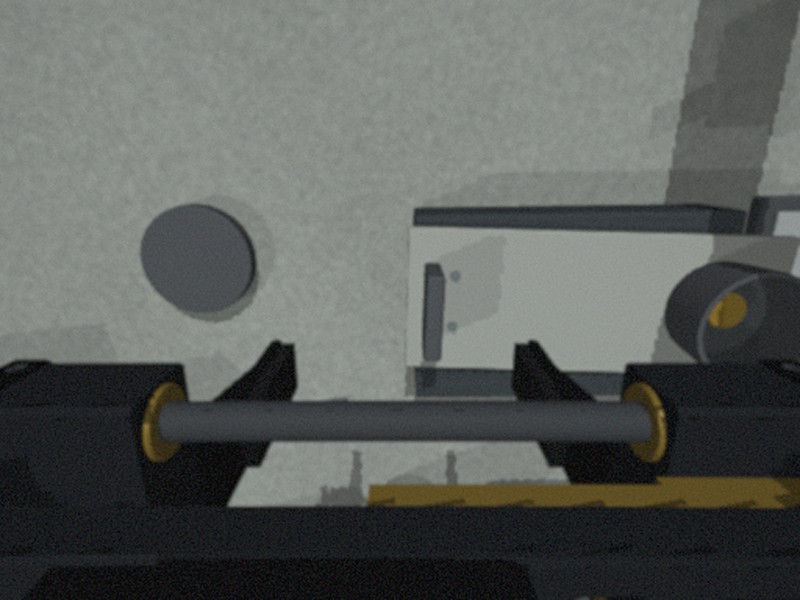

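The wrist picture shows the plate's top at about x 425-443, y 263-360. The board's back end is at x≈408 and its long edge runs from (409,226) to (797,238). The dish cover at (200,258) is left alone. Next I'll go above the grey lid.

```bash
python3 - <<'E'
from h import *
np.set_printoptions(precision=4,suppress=True)
m=camera_model("wrist"); c=lambda x,y:((x+.5)/1.5625-.5,(y+.5)/1.5625-.5)
print("edge",atz(m,*c(409,226),.068),atz(m,*c(797,238),.068),"low",atz(m,*c(407,367),.068),atz(m,*c(620,373),.068))
print("plate",atz(m,*c(425,266),.110),atz(m,*c(423,358),.110),atz(m,*c(441,360),.110))
T=camera_model("top");
E
```

```text
edge [ 0.4493 -0.1933  0.068 ] [0.4897 0.0801 0.068 ] low [ 0.5593 -0.2071  0.068 ] [ 0.5833 -0.0411  0.068 ]
plate [ 0.4695 -0.1857  0.11  ] [ 0.533  -0.1935  0.11  ] [ 0.5359 -0.1815  0.11  ]
```

jog_arm([
  [[0.0073,0.0585,0,0],[0.0073,0.0585,0,0],[0.0073,0.0585,0,0],[0.0073,0.0585,0,0],[0.0073,0.0585,0,0],[0.0073,0.0585,0,0],[0.0073,0.0585,0,0],[0.0073,0.0585,0,0],[0.0073,0.0585,0,0],[0.0073,0.0585,0.03,0],[0,0,0.03,0],[0,0,0,0],[0,0,0,0]],
])

```text
time_s: 3.52
tcp_pos: [0.4758, 0.3844, 0.2353]
ee_rot: [[-0.993, 0.114, 0.002], [0.114, 0.993, 0.001], [-0.001, 0.001, -1.0]]
wrist_force: [-0.1, 0.5, 0.6]
gripper_width: 1.001
gripper_force: 0.0
```

```bash
python3 - <<'E'
from h import *
np.set_printoptions(precision=4,suppress=True)
m,im=snap("wrist","w2.png"); s=sense()
print(s["time_s"],s["tcp_pos"],s["ee_rot"],m["eye"])
p=lambda q:proj(m,q)*1.5625
print("pred knob",p([.473,.395,.048]),"disc",p([.474,.3935,.014]),"grasp",p(s["tcp_pos"]+s["ee_rot"][:,2]*.051))
cv2.imwrite("pics/w2b.png",cv2.resize(im[:,:,::-1],(800,600),interpolation=cv2.INTER_CUBIC))
E
```

```text
3.575 [0.4758 0.3846 0.2358] [[-0.9934  0.1143  0.0023]
 [ 0.1143  0.9934  0.002 ]
 [-0.002   0.0023 -1.    ]] [0.3972 0.3943 0.3275]
pred knob [417.6951 276.2567] disc [414.3388 265.6453] grasp [401.9612 386.033 ]
```

View pics/w2b.png

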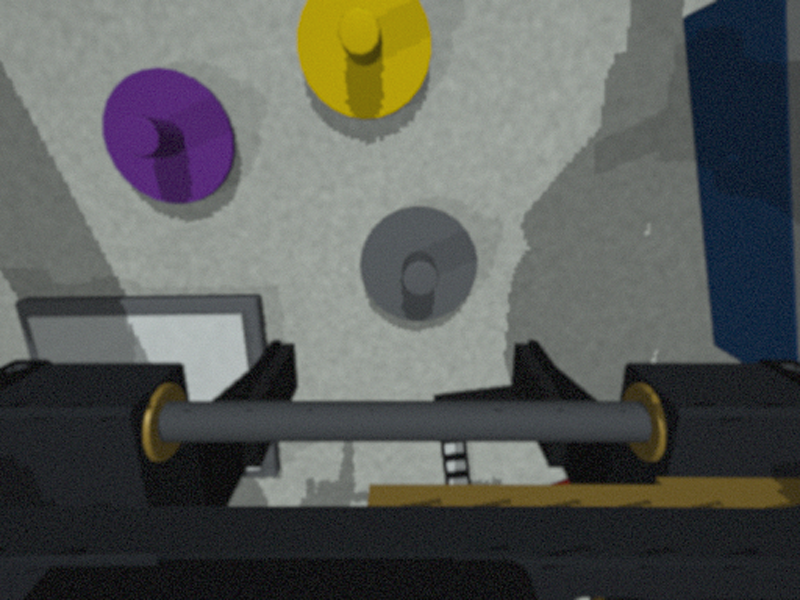

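The grey lid is at disc centre (418,266), with the knob top at (420,275). That puts it at about (0.473, 0.3966), within 3 mm of the earlier estimate. Descending onto the knob.

jog_arm([
  [[0.0041,0.0114,0.03,0],[0,0,0.04,0],[0,0,0.04,0],[0,0,0.025,0],[0,0,0.008,0],[0,0,0,0],[0,0,0,0]],
])

```text
time_s: 4.45
tcp_pos: [0.4727, 0.3977, 0.0928]
ee_rot: [[-0.994, 0.113, 0.002], [0.113, 0.994, 0.003], [-0.002, 0.003, -1.0]]
wrist_force: [0.1, 0.5, 0.6]
gripper_width: 0.996
gripper_force: 0.0
```

jog_arm([
  [[0,-0.001,0.003,0],[0,0,0,0],[0,0,0,0],[0,0,0,0],[0,0,0,0],[0,0,0,0],[0,0,0,0],[0,0,0,0]],
], claw=0)

```text
time_s: 5.45
tcp_pos: [0.4719, 0.396, 0.0879]
ee_rot: [[-0.994, 0.113, -0.0], [0.113, 0.994, -0.0], [0.0, -0.0, -1.0]]
wrist_force: [-0.2, 0.5, -1.3]
gripper_width: 0.264
gripper_force: 30.0
```

jog_arm([
  [[0,0,-0.01,0],[0,0,-0.04,0],[0,0,-0.05,0],[0,0,-0.04,0],[0,0,0,0],[0,0,0,0]],
])

```text
time_s: 6.2
tcp_pos: [0.4714, 0.3956, 0.2276]
ee_rot: [[-0.994, 0.113, -0.001], [0.113, 0.994, -0.0], [0.001, -0.0, -1.0]]
wrist_force: [-0.2, -0.2, -2.1]
gripper_width: 0.271
gripper_force: 30.0
```

```bash
python3 - <<'E'
from h import *
np.set_printoptions(precision=4,suppress=True)
m,im=snap("wrist","w3.png"); s=sense()
print(s["time_s"],s["tcp_pos"],s["ee_rot"],s["gripper_width"]*87)
g=s["tcp_pos"]+s["ee_rot"][:,2]*.0588
R=s["ee_rot"]; p=lambda a,b,c:(proj(m,g+R@np.array([a,b,c]))*1.5625).round(1)
print("pred knob top",p(0,0,-.017),"disc c",p(0,0,.017),"disc edges",p(0,-.043,.017),p(0,.043,.017),p(.043,0,.017),"rimbottom",p(.043,0,.023))
cv2.imwrite("pics/w3b.png",cv2.resize(im[:,:,::-1],(800,600),interpolation=cv2.INTER_CUBIC))
E
```

```text
6.25 [0.4713 0.3954 0.2268] [[-0.9936  0.1132 -0.0018]
 [ 0.1132  0.9936 -0.0017]
 [ 0.0016 -0.0019 -1.    ]] 23.044383175922
pred knob top [400.4 397. ] disc c [400.9 354.5] disc edges [297.6 354.6] [504.1 354.4] [400.7 253.2] rimbottom [400.7 250.1]
```

View pics/w3b.png

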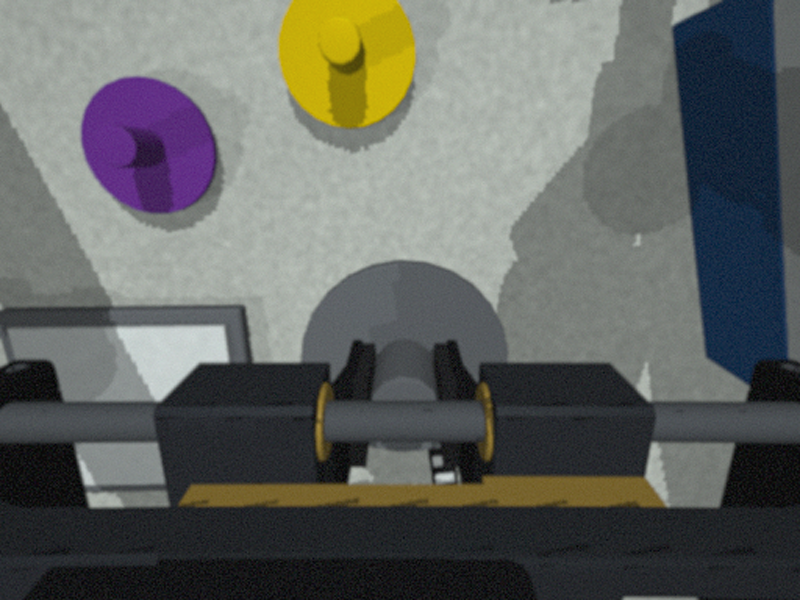

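The lid is held: the disc spans x 302-508 with its near edge at y 261. It sits about 1-2 mm to world +x of the TCP. Carrying it over the tub, then I'll compare lid and rim in the fixed cameras.

jog_arm([
  [[-0.005,-0.02,-0.01,0],[-0.01315,-0.04505,-0.01,0],[-0.01315,-0.04505,0,0],[-0.01315,-0.04505,0,0],[-0.01315,-0.04505,0,0],[-0.01315,-0.04505,0,0],[-0.01315,-0.04505,0,0],[-0.01315,-0.04505,0,0],[-0.00815,-0.02505,0,0],[0,0,0,0],[0,0,0,0],[0,0,0,0]],
])

```text
time_s: 7.75
tcp_pos: [0.5354, 0.0268, 0.2478]
ee_rot: [[-0.994, 0.112, -0.0], [0.112, 0.994, -0.0], [0.0, -0.0, -1.0]]
wrist_force: [-0.4, 0.0, -0.6]
gripper_width: 0.268
gripper_force: 30.0
```

```bash
python3 - <<'E'
from h import *
np.set_printoptions(precision=4,suppress=True)
s=sense(); print(s["time_s"],s["tcp_pos"],s["ee_rot"])
T,t=snap("top","t4.png"); S,c=snap("scene","s4.png")
r=lambda im,x,y,w,h,k:cv2.resize(im[y:y+h,x:x+w,::-1],(w*k,h*k),interpolation=cv2.INTER_CUBIC)
print("pred lid disc S",proj(S,s["tcp_pos"]-[0,0,.074]),"T",proj(T,s["tcp_pos"]-[0,0,.074]),"rim S",proj(S,[.5366,.0252,.113]))
cv2.imwrite("pics/c4.png",np.hstack([r(t,170,150,100,100,4),r(c,222,135,100,100,4)]))
E
```

```text
7.75 [0.5354 0.0268 0.2478] [[-0.9937  0.1118 -0.0004]
 [ 0.1118  0.9937 -0.    ]
 [ 0.0003 -0.0001 -1.    ]]
pred lid disc S [273.3954 160.3167] T [217.5613 203.2463] rim S [272.5047 176.5693]
```

View pics/c4.png

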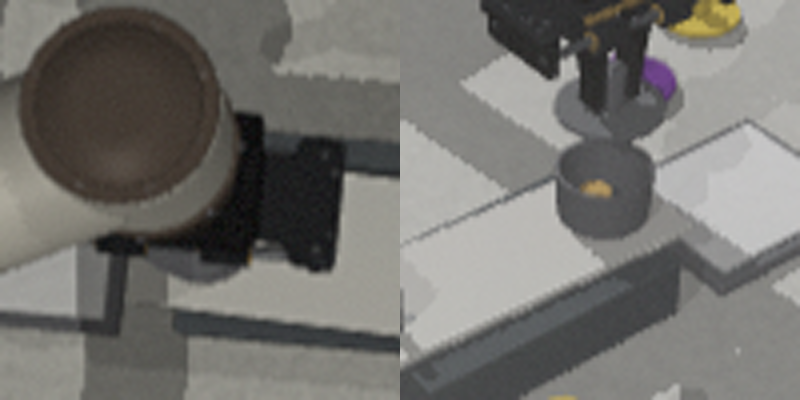

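The lid hangs level over the tub: disc centre at about (611,107) against the rim at (606,170) in the crop. The lid needs about -2 mm in y. Lowering to just above the rim.

jog_arm([
  [[-0.0007,-0.002,0.012,0],[0,0,0.015,0],[0,0,0.012,0],[0,0,0.004,0],[0,0,0,0],[0,0,0,0]],
])

```text
time_s: 8.6
tcp_pos: [0.5365, 0.0241, 0.2053]
ee_rot: [[-0.994, 0.113, 0.001], [0.113, 0.994, 0.0], [-0.001, 0.0, -1.0]]
wrist_force: [-0.0, -0.7, -1.2]
gripper_width: 0.269
gripper_force: 30.0
```

jog_arm([
  [[0,0,0.002,0],[0,0,0.002,0],[0,0,0,0]],
])

```text
time_s: 8.98
tcp_pos: [0.536, 0.024, 0.2008]
ee_rot: [[-0.994, 0.113, -0.0], [0.113, 0.994, -0.0], [0.0, -0.0, -1.0]]
wrist_force: [-0.0, -0.2, -0.5]
gripper_width: 0.272
gripper_force: 30.0
```

jog_arm([
  [[0,0,0.002,0],[0,0,0,0]],
])

```text
time_s: 9.22
tcp_pos: [0.5363, 0.0241, 0.199]
ee_rot: [[-0.994, 0.113, 0.0], [0.113, 0.994, 0.0], [-0.0, 0.0, -1.0]]
wrist_force: [0.0, 0.3, 0.7]
gripper_width: 0.265
gripper_force: 30.0
```

jog_arm([
  [[0,0,0.002,0],[0,0,0,0]],
])

```text
time_s: 9.48
tcp_pos: [0.5363, 0.0241, 0.1983]
ee_rot: [[-0.994, 0.112, 0.001], [0.112, 0.994, -0.0], [-0.001, -0.0, -1.0]]
wrist_force: [-3.0, 1.5, 7.4]
gripper_width: 0.268
gripper_force: 30.0
```

jog_arm([
  [[0,0,0.0015,0],[0,0,0,0]],
])

```text
time_s: 9.72
tcp_pos: [0.5362, 0.0243, 0.1978]
ee_rot: [[-0.994, 0.112, 0.001], [0.112, 0.994, -0.0], [-0.001, 0.0, -1.0]]
wrist_force: [-6.1, 2.3, 12.6]
gripper_width: 0.266
gripper_force: 30.0
```

jog_arm([
  [[0,0,0.0015,0],[0,0,0,0]],
])

```text
time_s: 9.98
tcp_pos: [0.5361, 0.0247, 0.1969]
ee_rot: [[-0.994, 0.112, 0.002], [0.112, 0.994, 0.0], [-0.002, 0.001, -1.0]]
wrist_force: [-7.5, 4.5, 17.0]
gripper_width: 0.268
gripper_force: 30.0
```

There is chamfer contact, and the rim pushes the lid towards -x and +y. I'll back off, shift that way and retry.

jog_arm([
  [[0,0,-0.005,0],[0.0022,0.001,0,0],[0,0,0.002,0],[0,0,0.002,0],[0,0,0,0]],
])

```text
time_s: 10.6
tcp_pos: [0.5339, 0.0251, 0.1942]
ee_rot: [[-0.994, 0.113, -0.001], [0.113, 0.994, -0.0], [0.001, -0.001, -1.0]]
wrist_force: [-0.3, 0.1, -0.8]
gripper_width: 0.265
gripper_force: 30.0
```

jog_arm([
  [[0,0,0.0015,0],[0,0,0.0015,0],[0,0,0,0]],
])

```text
time_s: 10.98
tcp_pos: [0.5344, 0.0251, 0.193]
ee_rot: [[-0.994, 0.113, 0.001], [0.113, 0.994, -0.0], [-0.001, -0.0, -1.0]]
wrist_force: [-0.8, -2.0, 5.5]
gripper_width: 0.264
gripper_force: 29.9
```

It dropped in: contact at z 0.193, the expected seated height. Pressing firmly.

jog_arm([
  [[0,0,0.0015,0],[0,0,0.0015,0],[0,0,0,0],[0,0,0,0],[0,0,0,0]],
])

```text
time_s: 11.6
tcp_pos: [0.5345, 0.0251, 0.1926]
ee_rot: [[-0.994, 0.112, 0.003], [0.112, 0.994, -0.001], [-0.003, -0.0, -1.0]]
wrist_force: [-6.8, -0.1, 18.1]
gripper_width: 0.272
gripper_force: 30.0
```

Pressed at 18 N. I'll relieve, release, rise, and then press once more on the knob top with shut fingers to confirm depth and level.

jog_arm([
  [[0,0,-0.0015,0],[0,0,-0.001,0],[0,0,0,0]],
])

```text
time_s: 11.98
tcp_pos: [0.5345, 0.0251, 0.1928]
ee_rot: [[-0.994, 0.113, 0.002], [0.113, 0.994, -0.0], [-0.002, -0.0, -1.0]]
wrist_force: [-1.9, -1.5, 7.2]
gripper_width: 0.266
gripper_force: 30.0
```

jog_arm([
  [[0,0,0,0],[0,0,0,0],[0,0,0,0],[0,0,0,0],[0,0,0,0],[0,0,-0.01,0],[0,0,-0.02,0],[0,0,-0.02,0],[0,0,0,0],[0,0,0,0]],
], claw=1)

```text
time_s: 13.22
tcp_pos: [0.5337, 0.0252, 0.241]
ee_rot: [[-0.994, 0.113, -0.001], [0.113, 0.994, 0.0], [0.001, 0.0, -1.0]]
wrist_force: [-0.5, 0.5, -1.0]
gripper_width: 0.998
gripper_force: 0.0
```

jog_arm([
  [[0,0,0,0],[0,0,0,0],[0,0,0,0],[0,0,0,0],[0,0,0,0],[0,0,0,0],[0,0,0.01,0],[0,0,0.005,0],[0,0,0,0]],
], claw=0)

```text
time_s: 14.35
tcp_pos: [0.5337, 0.0252, 0.2256]
ee_rot: [[-0.994, 0.113, -0.002], [0.113, 0.994, -0.001], [0.002, -0.001, -1.0]]
wrist_force: [-0.9, -0.7, 1.5]
gripper_width: 0.066
gripper_force: 0.0
```

jog_arm([
  [[0,0,0.002,0],[0,0,0,0],[0,0,0,0]],
])

```text
time_s: 14.72
tcp_pos: [0.5341, 0.0253, 0.2245]
ee_rot: [[-0.994, 0.113, 0.0], [0.113, 0.994, 0.0], [-0.0, 0.0, -1.0]]
wrist_force: [1.1, 0.6, 0.1]
gripper_width: 0.005
gripper_force: 0.0
```

jog_arm([
  [[0,0,0.002,0],[0,0,0.001,0],[0,0,0,0],[0,0,0,0]],
])

```text
time_s: 15.22
tcp_pos: [0.5343, 0.0253, 0.2233]
ee_rot: [[-0.994, 0.112, 0.002], [0.112, 0.994, -0.0], [-0.002, 0.0, -1.0]]
wrist_force: [-3.1, 0.9, 8.5]
gripper_width: 0.002
gripper_force: 4.4
```

Contact is at 0.2233 against an expected 0.2227, so the lid is seated. A little more push, then I'll go to the plate.

jog_arm([
  [[0,0,0.0015,0],[0,0,0,0],[0,0,0,0],[0,0,0,0]],
])

```text
time_s: 15.72
tcp_pos: [0.5343, 0.0253, 0.2233]
ee_rot: [[-0.994, 0.112, 0.002], [0.112, 0.994, -0.0], [-0.002, -0.0, -1.0]]
wrist_force: [-5.0, 1.1, 14.5]
gripper_width: 0.008
gripper_force: 7.8
```

jog_arm([
  [[0,0,-0.01,0],[0,0,-0.03,0],[0,-0.02,-0.01,0],[0,-0.03,0,0],[0,-0.03,0,0],[0,0,0,0],[0,0,0,0]],
], claw=1)

```text
time_s: 16.6
tcp_pos: [0.5248, -0.0546, 0.2695]
ee_rot: [[-0.993, 0.114, -0.001], [0.114, 0.993, 0.0], [0.001, 0.0, -1.0]]
wrist_force: [0.0, -0.3, -0.1]
gripper_width: 0.714
gripper_force: 0.0
```

```bash
python3 - <<'E'
from h import *
np.set_printoptions(precision=4,suppress=True)
s=sense(); W,w=snap("wrist","w5.png"); T,t=snap("top","t5.png"); S,c=snap("scene","s5.png")
print(s["time_s"],s["tcp_pos"],W["eye"])
r=lambda im,x,y,w,h,k:cv2.resize(im[y:y+h,x:x+w,::-1],(w*k,h*k),interpolation=cv2.INTER_CUBIC)
a=r(w,0,0,512,250,1);a=cv2.resize(a,(800,391),interpolation=cv2.INTER_CUBIC)
b=np.hstack([r(c,232,145,100,52,4),r(t,190,168,100,52,4)])
cv2.imwrite("pics/c5.png",np.vstack([a,b]))
E
```

```text
16.6 [ 0.5248 -0.0546  0.2695] [ 0.4464 -0.0447  0.3618]
```

View pics/c5.png

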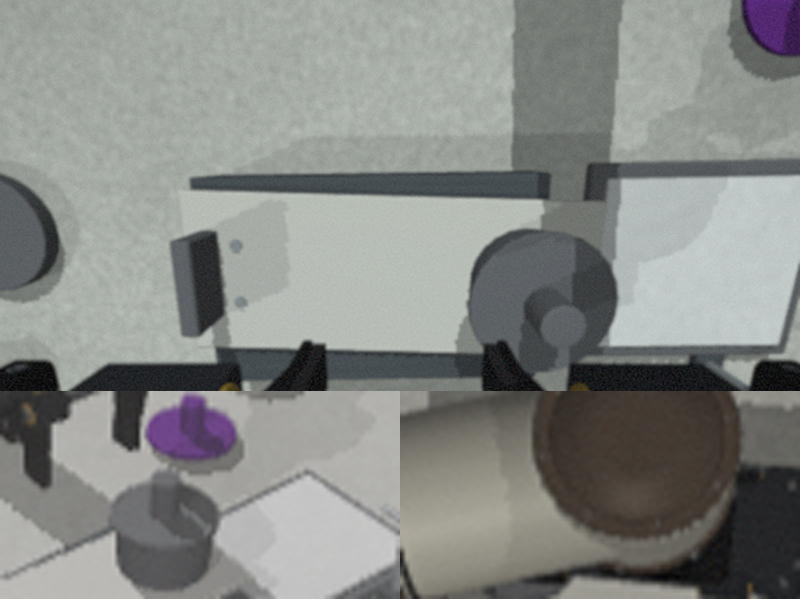

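The lid sits level on the tub, with the knob top at (563,326). The plate's top face has corners at about (172,240), (189,236), (199,333) and (182,337). Measuring the plate and the slide direction from these.

```bash
python3 - <<'E'
from h import *
np.set_printoptions(precision=4,suppress=True)
m=camera_model("wrist"); c=lambda x,y:((x+.5)/1.5625-.5,(y+.5)/1.564-.5)
A=lambda x,y,z:atz(m,*c(x,y),z)
pl=[A(*p,.110) for p in((172,240),(189,236),(199,333),(182,337))]; print("plate",np.array(pl),np.mean(pl,0))
def ln(n,p,q,z):
    a,b=A(*p,z),A(*q,z); d=b-a; print(n,a,b,"ang",np.degrees(np.arctan2(d[1],d[0])),"len",np.linalg.norm(d))
ln("board long",(181,190),(606,200),.068); ln("back",(181,190),(215,348),.068); ln("board low",(216,348),(470,354),.068)
ln("riser",(190,178),(537,173),.06); ln("panel far",(590,163),(798,160),.018); ln("panel low",(612,349),(780,347),.018)
print("knob",A(563,326,.153),"disc",A(544,302,.119))
E
```

```text
plate [[ 0.4771 -0.181   0.11  ]
 [ 0.4759 -0.1708  0.11  ]
 [ 0.5348 -0.1799  0.11  ]
 [ 0.5362 -0.1908  0.11  ]] [ 0.506  -0.1806  0.11  ]
board long [ 0.451  -0.1895  0.068 ] [0.4882 0.0835 0.068 ] ang 82.23723704723254 len 0.2754741045179303
back [ 0.451  -0.1895  0.068 ] [ 0.5621 -0.194   0.068 ] ang -2.3229326876316914 len 0.11115233070854214
board low [ 0.5622 -0.1933  0.068 ] [ 0.5875 -0.0119  0.068 ] ang 82.03693534173675 len 0.18314811646278892
riser [ 0.4443 -0.1856  0.06  ] [0.4666 0.0417 0.06  ] ang 84.38290629052844 len 0.22836290689941516
panel far [0.4667 0.0928 0.018 ] [0.4825 0.2437 0.018 ] ang 84.04361124804916 len 0.1517249470452665
panel low [0.6202 0.1126 0.018 ] [0.6336 0.2506 0.018 ] ang 84.44669142028752 len 0.1387189240781152
knob [0.5367 0.0265 0.153 ] disc [0.5352 0.0272 0.119 ]
```

```bash
python3 - <<'E'
from h import *
np.set_printoptions(linewidth=250)
W,T,S=camera_model("wrist"),camera_model("top"),camera_model("scene")
for n,m,f in(("W",W,"w5"),("T",T,"top0"),("S",S,"scene0")):
    g=cv2.cvtColor(cv2.imread(f"pics/{f}.png"),cv2.COLOR_BGR2GRAY)
    p=[proj(m,q) for q in([.621,.199,.081],[.6465,.1965,.081],[.6475,.1965,.018])]
    print(n,[x.round(1) for x in p]); a=np.array(p); x0,y0=(a.min(0)-7).astype(int); x1,y1=(a.max(0)+8).astype(int)
    print("cols",x0,x1)
    for y in range(y0,min(y1,384)): print(y,' '.join(f"{v:3d}" for v in g[y,x0:x1]))
E
```

```text
W [array([498.6, 239.7]), array([493.4, 260.5]), array([455.3, 235.4])]
cols 448 506
228  73  71  73  73  77  71  75  77  72  69  75  68  73  70  70  85  94 108 115 118 117 116 118 115 116 116 123 120 119 114 113 118 116 117 121 118 120 120 122 117 118 116 118 130 152 159 165 161 162 164 168 169 168 165 165 165 162 160
229  75  75  78  74  79  74  70  71  76  72  70  74  65  69  71  94 107 122 124 125 116 121 117 125 128 132 130 125 121 117 116 116 123 127 130 131 128 132 123 106 102  96  98 110 124 135 135 140 140 139 139 140 141 139 139 138 142 135
230  77  74  71  76  83  81  78  80  78  72  68  70  65  71  79 114 131 144 150 142 135 125 133 141 147 146 151 145 137 126 129 130 137 146 155 148 141 127  99  76  72  65  72  77  83  90  94  98  93  94  93  93  96  99  94  96  91  96
231  64  67  76  74  81  91  97  92  87  80  71  72  72  78  98 131 152 164 168 167 155 152 152 160 165 163 169 165 152 146 147 148 157 167 169 159 134 107  73  47  30  35  32  40  36  48  45  47  48  42  47  42  44  47  41  45  47  42
232  53  56  66  77  88  94 102 104  95  90  83  73  68  74 105 138 161
[... 12778 characters left out ...]
  81  93  85 123 132 130 131
192 189 172 133 122 112 105 110 111 103  98 105 122 100  86 109 120 130 130 130 131
193 146 127  97 105 110 110 101  97  98  93 115 121  94  97 111 129 130 130 163 166
194  94 107 105 113 100  96  87  94  94  93 107 118  83  96 102 123 163 166 175 176
195 107 113 101  98  87  86  79  85  92  93  95  94  77  81  95 103 139 176 175 175
196 104  99  90  89  81  98  83  75  80  89  93  87  90  79  86  79 134 177 176 176
197  89  84  85  96  90 123 120  81  74  79  85  95  85  78  75  72 142 176 175 174
198  81  85  89 121 121 132 132 118  92  83  78  83  76  76  92 118 135 175 174 176
199  99 121 121 129 130 132 133 163 159 134  87  78  92 100 121 134 130 146 172 174
```

The pointer tip is refined to about (0.6205, 0.198) in both fixed views. The board end is about (0.5425, 0.0748) and the riser axis is at 84.4°, so the slide is about 130 mm. Now moving to the plate.

jog_arm([
  [[0,0,0,0.02],[0.0001,-0.0432,0,0],[0.0001,-0.0432,0,0],[0.0002,-0.0432,0,0],[0,0,0.04,0],[0,0,0.04,0],[0,0,0.025,0],[0,0,0,0],[0,0,0,0]],
], claw=1)

```text
time_s: 17.88
tcp_pos: [0.5084, -0.1825, 0.166]
ee_rot: [[-0.991, 0.132, 0.002], [0.132, 0.991, -0.001], [-0.002, -0.0, -1.0]]
wrist_force: [0.8, 0.5, 0.2]
gripper_width: 1.0
gripper_force: 0.0
```

jog_arm([
  [[0,0,0.012,0],[0,0,0.0085,0],[0,0,0,0],[0,0,0,0]],
])

```text
time_s: 18.38
tcp_pos: [0.5076, -0.1827, 0.1445]
ee_rot: [[-0.991, 0.133, 0.0], [0.133, 0.991, -0.0], [-0.0, -0.0, -1.0]]
wrist_force: [0.3, 0.4, 0.2]
gripper_width: 1.002
gripper_force: 0.0
```

jog_arm([
  [[0,0,0,0],[0,0,0,0],[0,0,0,0],[0,0,0,0],[0,0,0,0],[0,0,0,0],[0,0,0,0],[0,0,0,0]],
], claw=0)

```text
time_s: 19.38
tcp_pos: [0.5074, -0.1827, 0.1444]
ee_rot: [[-0.991, 0.133, 0.0], [0.133, 0.991, -0.0], [-0.0, -0.0, -1.0]]
wrist_force: [-0.0, -0.3, 0.4]
gripper_width: 0.17
gripper_force: 0.0
```

jog_arm([
  [[0,0,0,0],[0,0,0,0],[0,0,0,0],[0,0,0,0]],
])

```text
time_s: 19.88
tcp_pos: [0.5074, -0.1828, 0.1444]
ee_rot: [[-0.991, 0.133, 0.0], [0.133, 0.991, -0.0], [-0.0, -0.0, -1.0]]
wrist_force: [-0.3, -1.7, -0.6]
gripper_width: 0.137
gripper_force: 30.0
```

The plate is gripped at 11.9 mm. Pressing slightly down and starting the slide along the riser axis.

jog_arm([
  [[0,0,0.001,0],[0,0,0.0005,0],[0,0,0,0],[0.0001,0.003,0,0],[0.0002,0.005,0,0],[0.0002,0.006,0,0],[0.0002,0.006,0,0],[0,0,0,0],[0,0,0,0]],
])

```text
time_s: 21.0
tcp_pos: [0.5102, -0.1632, 0.1444]
ee_rot: [[-0.991, 0.131, 0.002], [0.131, 0.991, -0.001], [-0.002, -0.001, -1.0]]
wrist_force: [-0.5, -3.5, 6.6]
gripper_width: 0.138
gripper_force: 30.0
```

jog_arm([
  [[0.0001,0.004,0,0],[0.0002,0.007,0,0],[0.0003,0.008,0,0],[0.0003,0.008,0,0],[0.0003,0.008,0,0],[0.0002,0.006,0,0],[0.0001,0.004,0,0],[0,0,0,0]],
])

```text
time_s: 22.0
tcp_pos: [0.5146, -0.1185, 0.1444]
ee_rot: [[-0.991, 0.131, 0.002], [0.131, 0.991, -0.002], [-0.002, -0.001, -1.0]]
wrist_force: [-2.5, -4.7, 5.6]
gripper_width: 0.136
gripper_force: 30.0
```

jog_arm([
  [[0.0001,0.004,0,0],[0.0002,0.007,0,0],[0.0003,0.008,0,0],[0.0003,0.008,0,0],[0.0003,0.008,0,0],[0.0002,0.006,0,0],[0.0001,0.004,0,0],[0,0,0,0]],
])

```text
time_s: 23.0
tcp_pos: [0.5188, -0.0738, 0.1443]
ee_rot: [[-0.991, 0.131, 0.001], [0.131, 0.991, -0.002], [-0.001, -0.002, -1.0]]
wrist_force: [-0.8, -5.8, 7.1]
gripper_width: 0.136
gripper_force: 30.0
```

About 110 mm done. I'll check numerically where the board's end lies against the pointer.

```bash
python3 - <<'E'
from h import *
s=sense(); R=s["ee_rot"]; d=R[:,1]; n=R[:,0]
end=s["tcp_pos"]*[1,1,0]+[0,0,.068]+.262*d*[1,1,0]; print(end.round(4), s["time_s"])
for name in("wrist","top","scene"):
    m,im=snap(name,name+"6.png"); g=cv2.GaussianBlur(cv2.cvtColor(im,cv2.COLOR_RGB2GRAY),(3,3),0)
    for c in(-.05,-.04,.03,.04,.05):
        q=np.array([proj(m,end+t*d+c*n) for t in np.arange(-.024,.0241,.003)])
        if q[:,0].min()<0 or q[:,0].max()>511 or q[:,1].max()>383: print(name,c,"out");continue
        print(name,c,cv2.remap(g,q[:,0].astype(np.float32),q[:,1].astype(np.float32),1).ravel(),q[8].round())
    print(proj(m,[.6205,.198,.081]).round(1))
E
```

```text
[0.5531 0.1859 0.068 ] 23.0
wrist -0.05 out
wrist -0.04 out
wrist 0.03 out
wrist 0.04 out
wrist 0.05 out
[692.8 329.2]
top -0.05 [108 108 108 110 119 137 152 156 158 163 167 168 169 170 170 170 171] [167. 185.]
top -0.04 [ 81  82  84  89 101 123 146 156 161 166 169 170 170 170 170 170 169] [167. 189.]
top 0.03 [ 84  83  83  81  80  78  78  82  92 102 105 104 103 103 103 103 103] [163. 213.]
top 0.04 [ 86  84  81  81  80  77  76  75  79  89 100 105 106 105 104 104 105] [163. 216.]
top 0.05 [ 85  83  81  80  78  77  77  75  74  79  88  94  96 100 103 105 105] [162. 220.]
[159.8 178.3]
scene -0.05 [141 142 141 143 147 157 166 174 176 180 186 192 192 185 171 158 154] [319. 177.]
scene -0.04 [139 139 139 141 147 159 170 180 182 183 184 184 181 174 161 152 149] [317. 176.]
scene 0.03 [ 85  85  85  85  85  85  85  85  85  86  86  90  97 104 109 111 112] [303. 166.]
scene 0.04 [ 85  84  84  85  85  84  84  83  83  83  84  89  95 102 107 111 112] [301. 164.]
scene 0.05 [ 83  83  84  84  84  84  85  86  85  84  83  80  83  88  97 103 107] [299. 163.]
[326.9 174.1]
```

```bash
python3 - <<'E'
from h import *
from scipy.optimize import minimize
np.set_printoptions(precision=4,suppress=True)
th=np.linspace(0,2*np.pi,120)
def fit(name,f,c0,r,z,sgn=1):
    m=camera_model(name); g=cv2.GaussianBlur(cv2.cvtColor(cv2.imread(f"pics/{f}.png"),cv2.COLOR_BGR2GRAY),(3,3),0).astype(np.float32)
    def samp(c,r):
        q=np.array([proj(m,[c[0]+r*np.cos(t),c[1]+r*np.sin(t),z]) for t in th],np.float32); return cv2.remap(g,q[:,0],q[:,1],1).ravel()
    def cost(c): return -np.mean(np.clip(samp(c,r+.0025)-samp(c,r-.0025),-40,40))
    G=[(cost((c0[0]+a,c0[1]+b)),a,b) for a in np.arange(-.009,.0091,.003) for b in np.arange(-.009,.0091,.003)]
    k=min(G); o=minimize(cost,[c0[0]+k[1],c0[1]+k[2]],method="Nelder-Mead",options=dict(initial_simplex=[[c0[0]+k[1]+i,c0[1]+k[2]+j] for i,j in((0,0),(.002,0),(0,.002))]))
    print(name,f,o.x,round(-o.fun,1))
fit("top","top0",(.5366,.0252),.040,.113); fit("scene","scene0",(.5366,.0252),.040,.113)
fit("scene","s5",(.536,.0262),.043,.119); fit("scene","scene6",(.5475,.137),.043,.119); fit("top","top6",(.5475,.137),.043,.119)
fit("top","top0",(.474,.3945),.043,.014); fit("scene","scene0",(.474,.3945),.043,.014)
E
```

```text
top top0 [0.5347 0.0257] 35.3
scene scene0 [0.539  0.0235] 21.0
scene s5 [0.539  0.0227] 15.9
scene scene6 [0.5525 0.1311] 12.5
top top6 [0.5465 0.1365] 9.1
top top0 [0.474  0.3932] 28.8
scene scene0 [0.4784 0.3909] 18.9
```

The estimates of what remains are 18 mm (top), 19.5 mm (robot frame) and 23 mm (scene). I'll take 20 mm.

jog_arm([
  [[0.0001,0.003,0,0],[0.0002,0.005,0,0],[0.0002,0.006,0,0],[0.0002,0.004,0,0],[0.0001,0.002,0,0],[0,0,0,0],[0,0,0,0],[0,0,0,0],[0,0,0,0]],
])

```text
time_s: 24.28
tcp_pos: [0.5207, -0.0542, 0.1444]
ee_rot: [[-0.991, 0.131, 0.001], [0.131, 0.991, -0.002], [-0.001, -0.002, -1.0]]
wrist_force: [-1.3, -5.3, 6.7]
gripper_width: 0.134
gripper_force: 30.0
```

```bash
python3 - <<'E'
from h import *
np.set_printoptions(precision=4,suppress=True)
s=sense(); print(s["tcp_pos"],s["ee_rot"][:,1],s["wrist_force"])
m,im=snap("scene","scene7.png"); a=cv2.cvtColor(cv2.imread("pics/scene0.png"),cv2.COLOR_BGR2GRAY); g=cv2.cvtColor(im,cv2.COLOR_RGB2GRAY)
d=s["ee_rot"][:,1]; end=s["tcp_pos"]*[1,1,0]+[0,0,.068]+.262*d*[1,1,0]; print("end",end)
n=s["ee_rot"][:,0]
for c in(-.055,-.045): print("corner/edge px",proj(m,end+c*n).round(1), proj(m,end+c*n-[0,0,.008]).round(1))
print("tip px",proj(m,[.6205,.198,.081]).round(1))
for y in range(168,192): print(y,' '.join(f"{v:3d}" for v in g[y,308:336]))
E
```

```text
[ 0.5207 -0.0542  0.1444] [ 0.1313  0.9913 -0.0018] [-1.2878 -5.3465  6.6773]
end [0.5551 0.2055 0.068 ]
corner/edge px [323.9 175.7] [323.7 177.6]
corner/edge px [321.9 174.3] [321.6 176.2]
tip px [326.9 174.1]
168  95  90  89  79  75  75  81 152 165 165 163 163 164 165 167 166 167 166 166 167 166 175 176 177 178 178 176 178
169  80  83  81  78  76  74 145 133 136 165 164 164 163 163 163 163 163 165 165 166 165 175 176 177 178 178 177 177
170  82  77  82  80  78  75 151 163 149 128 148 162 165 164 163 164 166 165 165 165 174 178 178 178 178 179 176 180
171  83  81  80  77  73  72 131 171 177 178 132 142 163 164 164 166 167 165 166 164 177 178 179 180 181 180 178 178
172  85  84  80  77  77  80 123 142 184 187 173 136 135 148 166 165 166 166 165 173 178 178 181 180 179 179 178 177
173  83  79  79  76  73  92 124 134 154 183 183 173 163 115 143 163 164 165 172 174 163 176 178 179 178 177 176 178
174  81  78  77  75  71 104 134 139 136 155 156 157 181 177 131 138 155 173 177 159 167 170 168 176 177 178 177 177
175  81  81  80  74  81 131 139 137 138 138 137 139 154 186 172 156 127 149 
[... 1195 characters left out ...]
 145
186 129 132 129 132 132 131 144 144 147 149 148 148 167 167 194 196 197 197 197 198 199 197 197 145 123 112 135 109
187 131 133 131 133 145 143 146 146 147 148 149 148 148 148 165 195 197 196 196 195 196 198 179 128 120  93 106 106
188 131 129 143 144 148 146 146 147 147 149 147 148 148 147 147 165 166 195 195 195 180 162 140 117 123 101 105  94
189 142 142 147 148 147 147 148 147 144 146 147 148 147 149 148 148 148 194 179 162 135 109 115 119 119  96  91  82
190 147 147 145 146 147 145 146 146 148 146 147 145 147 147 147 146 144 162 135 108  96 104 117 119 118  86  81  81
191 146 146 147 146 146 147 147 146 146 146 146 147 146 147 143 143 122 109  95 106 111 109 108 123 109  81  93  87
```

The top view says level within 1 mm; the scene view says 3-6 mm short. Advancing 2.5 mm more puts both well inside the ±8 mm band.

jog_arm([
  [[0.0001,0.0025,0,0],[0,0,0,0],[0,0,0,0],[0,0,0,0],[0,0,0,0],[0,0,0,0]],
])

```text
time_s: 25.08
tcp_pos: [0.5209, -0.0518, 0.1444]
ee_rot: [[-0.991, 0.131, 0.001], [0.131, 0.991, -0.002], [-0.001, -0.002, -1.0]]
wrist_force: [-0.1, -6.7, 7.1]
gripper_width: 0.136
gripper_force: 30.0
```

The board is at rest, still gripped and pressed down at about 7 N. Handing in.

```bash
python3 -c "
from station import *
print(finish_job())"
```

```text
the job is handed in; nothing more can be done
None
```

The job is handed in, with no verdict returned: the lid is pressed level on the tub (18 N), and the board is held flat with its end at the pointer, by my estimates between about 3 mm past it and 5 mm short (limit ±8 mm).

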